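Clip the key case onto the desk anchor

TASK

Pick up the orange key case and clip its snap hook onto the eye of the desk anchor: press the hook's spring gate inward against the eye's upright bar until the bar is inside the hook, then draw the case back so that the gate snaps shut, and give it one gentle tug of about half a kilo to feel that it has caught. Do not force it against the anchor; leave it clipped, lying flat on the desk, let go of it, and do not disturb the blue key case or the other things.

Things in the scene. Friction and masses are not known exactly. Their poses are not given: they have to be found in the camera images.
- orange_case: orange key case, loose, about 0.17 kg: block 46 long (x) x 34 wide (y) x 30 mm tall, gripped by its flat sides (y = +-17 mm); in front (+x) a rigid flat metal snap hook of 8 mm stock, level, centred 16 mm above the underside. Origin: centre of the block's underside; x along the hook, z up. Hook: spine at y = +20; nose outermost at x = 90, y = 2; it curls back to the nose tip
- orange_case_tip (a point): centre of the end of the hook's nose tip, at x = 79, y = -14, z = 16 mm of the orange case; axes as the case. A bar in the mouth must get inward (+y) of this tip before it can slide forward into the nose
- orange_case_press (a point): middle of the stretch of gate to press, at x = 60, y = -14, z = 16 mm of the orange case; axes as the case. Straight sprung gate 6 mm thick along y = -14 mm, hinged at x = 30, free end at x = 74. Press the bar on it from outside towards +y, at x = 53 to 67, until the bar's centre is at about y = -3 mm, then draw the case back (-x)
- orange_case_seat (a point): where the bar's centre lies when fully seated in the nose, at x = 82.5, y = 2, z = 16 mm of the orange case; axes as the case. The gate shuts by itself behind the bar about 4 mm before this
- orange_case_gate (a joint): angle of the orange case's gate: 0 = shut, grows as it is pressed inward, stop at 0.75 rad; the spring asks about 1 N at first and some 3 N when open
- blue_case: blue key case, same shape and size as the orange one; a bystander
- anchor: desk anchor, screwed down: grey base plate 110 (x) x 60 (y) x 5 mm, origin under its centre, z up, x away from the open side. On it the eye: an upright 7 mm round steel bar at y = 0 that rises from the plate, bends at 48 mm height and runs back (+x) to a grey upright plate, 46 wide, 57 mm tall, 49 mm behind the bar's centre; the eye is closed all round
- eye_nominal (a point): where the eye's upright bar would be if clamped at mid slot: anchor x = -30, y = 0, z = 16 mm; axes as the anchor. The eye is clamped in a slot, so the true bar is up to 6.5 mm before or behind this point along the anchor's x (y is true); the difference is not measured and must be felt or seen
- stamp: red-handled rubber stamp standing on its black foot, 30x50x74 mm, bystander, origin under its centre
- mini_stapler: small red stapler, 28x111x36 mm, bystander, origin under its centre
- sticky_pad: pink sticky note pad, 50x50x16 mm, bystander, origin under its centre
Mind the look-alikes: they are no part of the job. What is meant by the orange_case is not purple, and is the larger of those in its own colour.

How it is judged (in metres and radians):
On the way, in this order (a step that is already met when the one before it is completed fails the run):
1. the gate of the orange case is pressed inward by the eye (value of joint orange_case_gate above 0.3 rad and contact force between orange_case and anchor above 0.5 N), for 0.05 s.
2. the eye's bar is inside the hook, the gate is shut, and the hook is tugged against the bar with more than 3 N (value of joint orange_case_gate below 0.06 rad and x of eye_nominal in the frame of orange_case between 0.072 and 0.0905 m and y of eye_nominal in the frame of orange_case between -0.01 and 0.016 m and contact force between orange_case and anchor above 3 N), for 0.2 s.
At the end, for the whole second after the job is handed in: The eye's bar is inside the orange case's hook (nominal eye point 40 to 90.5 mm ahead of the case's origin and -11 to 17 mm sideways), the gate is shut (under 0.06 rad), and the case lies flat on the desk (tilt under 0.15 rad, underside within 8 mm of the desk), let go and at rest (value of joint orange_case_gate below 0.06 rad and x of eye_nominal in the frame of orange_case between 0.04 and 0.0905 m and y of eye_nominal in the frame of orange_case between -0.011 and 0.017 m and angle between orange_case's own z axis and vertical below 0.15 rad and height (world z) of orange_case below 0.008 m and linear speed of orange_case below 0.02 m/s); the robot touches nothing.
It fails at once if the orange case is forced against the anchor with more than 15 N (contact force between orange_case and anchor above 15 N).
It fails at once if the blue case is moved more than 20 mm (distance of blue_case from where it was at the start of the episode above 0.02 m).
It fails at once if stamp, small stapler or sticky pad is moved more than 30 mm (distance of any of stamp, mini_stapler, sticky_pad from where it was at the start of the episode above 0.03 m).
It also fails if it takes over 42 s, if anything falls off the work surface, if the arm or the gripper's body presses on something with over 40 N, if the wrist force passes 120 N, or if a joint passes its speed limit or range.

ROBOT

A 7-joint arm with a two-finger parallel gripper is mounted at the origin on a cart in front of the work surface, level with it; the furniture and walls round the work are solid. World frame = base frame: x ahead of the robot, y to its left, z up, the work surface at z = 0. Lengths are in mm, angles in rad, forces in N, time in s.
With the tool pointing down it reaches from about 400 to 925 mm from the base axis. Payload 5.6 kg.
Tool frame: the origin (TCP) lies on the front face of the gripper's body, between the roots of the fingers; the fingertips stand 73 mm ahead of it and the grasp point (between the pads) lies 54 mm ahead of it; z points along the fingers, y is the line along which they close (so a half turn about z gives the same grasp; the last joint's range is limited). The gripper opens to 85 mm and grips with 20 to 120 N. Pads are 22 mm wide; open, the fingers measure 114 mm over their backs; the gripper's body (76 mm by 85 mm) begins 54 mm behind the grasp point. The pads swing forward as they close: fully open they stand 13 mm farther back than shut.
Start: joints at [1.254, 0.468, -0.012, 1.603, 0.006, 1.071, -0.056], TCP at [175.715, -625.803, 303.89] pointing down, gripper open.
Joint ranges: [-2.53, 2.53], [-0.31, 2.02], [-1.57, 1.55], [0.28, 2.44], [-1.29, 4.43], [0.15, 1.84], [-2.92, 2.92]. Speed limits (rad/s): [2.57, 2.57, 3.14, 3.14, 3.14, 3.14, 3.14].

INTERFACE

Orientations are given as a unit quaternion [w, x, y, z].
In Python, from rig import * gives the robot as it stands. The module is installed in compiled form; this text tells all that it offers.
- The arm moves only by the tool play_rows, never from a script. Its argument "plan" is a list of rows, each a list of 6 numbers: the shift along the tool's x, y, z in cm, then the turn, a rotation vector about the tool's x, y, z in degrees. A call has 1 to 12 rows; each row shifts and turns the commanded pose from where the row before left it, along the tool's axes as they then stand; what a row does not reach is not made up. A row lasts 1/12 s, in which the tool goes at most 41.7 mm and 7.16 degrees, less where a joint would pass 70% of its speed; a pose out of reach is approached as far as the arm can. A call with a gripper value outside its range is refused whole. "fingers" is the gripper's target within -1 to 1 (shut at 1, half-way at 0, fully open at -1), set as the call begins (left out, the last holds). The fingers move at their own pace and stop on an object; "newtons" is the grip in N (left out, the last holds). Time passes only in rows, so rows that do not move let the fingers close. It gives the time, the measured TCP pose, the force, the opening and the grip force at its end, in the units of the state.
- get_obs(): the state, without advancing time (a new reading comes with each control period).
- read_camera(name): name is "side" or "top" or "wrist"; returns a dict with "pixels" (480x640x3 uint8, red, green, blue), "range_z" (480x640 float32, mm along the optical axis (not along the pixel's ray), 0 where there is no reading), "fx", "fy", "cx", "cy" (pixels), "k1" (the pictures are not rectified: a ray, as slopes to the right and down, at radius r is drawn at 1 + k1 r^2 times it, then the intrinsics apply), "extrinsics" (4x4, takes a point from world to camera coordinates); the wrist camera has in their place "tool_from_camera" (4x4, takes a point from camera to tool coordinates, whose origin is the TCP and whose axes are the flange's). Camera axes: x right, y up, looking along -z (the intrinsics and any distortion apply to the point x, -y, -z); pixel columns grow to the right and rows downward; lengths in mm; the calibration is good to about 2 mm. A picture is of the moment at which its call begins: read the wrist's pose just before it.
- job_done(): hands the job in; it is judged then, once.
The state is a dict: "t": time; "joint_positions": joint angles; "qvel": joint speeds; "joint_torque": joint torques, N m; "ee_pos": TCP position; "tcp_rot": TCP orientation; "wrist_force": force on the tool from outside, world axes, zero at the start; "torque": the same for the moment, N m; "finger_gap": finger opening in mm; "finger_force": force on a finger pad.
Only numpy, scipy, OpenCV 4.12 (cv2) and the standard library are available. Lean on these libraries where they do the work, as an engineer would, in place of code of your own. Each camera call takes 0.05 s, during which the arm holds its last target. There are 200 camera calls.

## Working session

There is one attempt and no reset: what is moved stays moved. The work goes in short steps, Python scripts to look and compute and a tool call to move; the robot and the scene stay as the last step left them, time stands still between calls to the robot, and variables do not carry over. Pictures are saved under pics/ and viewed, at most 10 in all, crops included, and the job is handed in when it is done.

Besides the shell and the picture viewer there is one more tool, called after "Call:" by a JSON object that holds its "method" and its "body". play_rows: Moves the arm, as the interface text tells. Its arguments: {"type":"object","properties":{"plan":{"type":"array"},"fingers":{"type":"number"},"newtons":{"type":"number"}},"required":["plan"]}

```bash
mkdir -p pics
cat > h.py <<'E'
from rig import *
import numpy as np, cv2
from scipy.spatial.transform import Rotation as R
def cam(n):
    o=get_obs(); c=read_camera(n)
    if n=='wrist':
        q=o['tcp_rot']; T=np.eye(4); T[:3,:3]=R.from_quat([q[1],q[2],q[3],q[0]]).as_matrix(); T[:3,3]=o['ee_pos']
        c['W']=T@np.array(c['tool_from_camera'])
    else: c['W']=np.linalg.inv(np.array(c['extrinsics']))
    return c
def rays(c,uv):
    K=np.array([[c['fx'],0,c['cx']],[0,c['fy'],c['cy']],[0,0,1.]])
    d=(np.array(uv,float).reshape(-1,2)-[c['cx'],c['cy']])/[c['fx'],c['fy']]
    p=d.copy()
    for _ in range(20): p=d/(1+c['k1']*(p**2).sum(1,keepdims=True))
    return np.c_[p[:,0],-p[:,1],-np.ones(len(p))]
def onplane(c,uv,z):
    d=rays(c,uv)@c['W'][:3,:3].T; o=c['W'][:3,3]
    return o+d*((z-o[2])/d[:,2])[:,None]
def bydepth(c,uv):
    uv=np.array(uv).reshape(-1,2); z=c['range_z'][uv[:,1].astype(int),uv[:,0].astype(int)]
    return (rays(c,uv)*z[:,None])@c['W'][:3,:3].T+c['W'][:3,3]
def proj(c,P):
    p=(np.array(P,float).reshape(-1,3)-c['W'][:3,3])@c['W'][:3,:3]
    s=np.c_[p[:,0],-p[:,1]]/-p[:,2:3]; s=s*(1+c['k1']*(s**2).sum(1,keepdims=True))
    return s*[c['fx'],c['fy']]+[c['cx'],c['cy']]
def save(c,f,box=None,s=1):
    im=c['pixels'][:,:,::-1]
    if box: im=im[box[1]:box[3],box[0]:box[2]]
    cv2.imwrite(f,cv2.resize(im,None,fx=s,fy=s,interpolation=cv2.INTER_CUBIC))
E
python3 - <<'E'
from h import *
o=get_obs(); print(o)
for n in ['top','side']:
    c=cam(n); save(c,f'pics/{n}0.png'); print(n,c['W'].round(2),c['fx'],c['k1'])
    hsv=cv2.cvtColor(c['pixels'],cv2.COLOR_RGB2HSV)
    for nm,lo,hi in [('orange',(6,120,70),(22,255,255)),('blue',(98,100,40),(128,255,255)),('purple',(129,60,40),(160,255,255))]:
        k,l,s,ce=cv2.connectedComponentsWithStats(cv2.inRange(hsv,lo,hi))
        for i in range(1,k):
            if s[i,4]>60: print(n,nm,s[i],ce[i].round(1),bydepth(c,ce[i].round())[0].round(1))
E
```

```text
{'t': 0.0, 'joint_positions': array([ 1.25401073,  0.46838488, -0.01161596,  1.60364371,  0.00597859,
        1.07140126, -0.05630994]), 'qvel': array([ 0.00091835,  0.00238964,  0.00146158, -0.00350025, -0.00236837,
        0.00018343,  0.00049637]), 'joint_torque': array([-2.31352997e-04, -5.32384229e+01,  2.12123233e-02, -2.51306838e+01,
        1.13937637e-02,  7.67099031e-03, -3.29580502e-06]), 'ee_pos': array([ 175.58073559, -625.38022949,  302.92490099]), 'tcp_rot': array([-8.84537492e-04,  9.90649338e-01,  1.36429752e-01, -1.72708144e-04]), 'wrist_force': array([ 0.56928493, -0.54014121, -0.17432986]), 'torque': array([-0.01068851,  0.02937264, -0.02068662]), 'finger_force': 0.0, 'finger_gap': 85.73712434426459}
top [[-2.00000e-02  1.00000e+00 -6.00000e-02  4.49420e+02]
 [-1.00000e+00 -2.00000e-02 -3.00000e-02 -7.08100e+01]
 [-3.00000e-02  6.00000e-02  1.00000e+00  1.12404e+03]
 [ 0.00000e+00  0.00000e+00  0.00000e+00  1.00000e+00]] 489.55609838552226 -0.045886786273515875
top orange [574  45  45  20 268] [596.7  55.1] [ 939.6 -676.4   15.3]
top orange [  0  65  29  34 246] [
[... 1696 characters left out ...]
[876.4 218.9  -3.7]
side orange [ 58 269  29  19 211] [ 75.2 280.9] [1023.1  305.7   21.1]
side orange [ 44 326  27  29 492] [ 55.2 339.3] [870.4 482.2  85.4]
side orange [248 338  26  26 364] [260.7 350.8] [490.5 293.4  31.5]
side orange [290 366  17  20 191] [298.2 375.8] [393.5 309.5  22.5]
side blue [175 175  10  27  67] [179.9 188.9] [965.4 -66.3  75.6]
side blue [350 202  18  17 180] [357.8 211. ] [ 481.3 -245.6   26.8]
side blue [114 238  21  14 128] [124.2 243.8] [996.7 152.5  29.7]
side blue [ 61 294  12  11 104] [ 66.5 298.9] [990.  361.3  26.9]
side blue [  36  323   54   60 1490] [ 63.2 356.8] [844.6 498.1  57.9]
side purple [277 288  28  42 391] [293.  307.4] [489.1 147.3  20.3]
```

Run:
```python
import cv2
a=cv2.imread('pics/top0.png');b=cv2.imread('pics/side0.png')
cv2.imwrite('pics/v1.png',a)
cv2.imwrite('pics/v2.png',cv2.resize(a[200:330,150:450],None,fx=2.66,fy=2.66,interpolation=2))
cv2.imwrite('pics/v3.png',cv2.resize(b[180:420,200:450],None,fx=2.4,fy=2.4,interpolation=2))
```

```text
(no output)
```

View pics/v1.png

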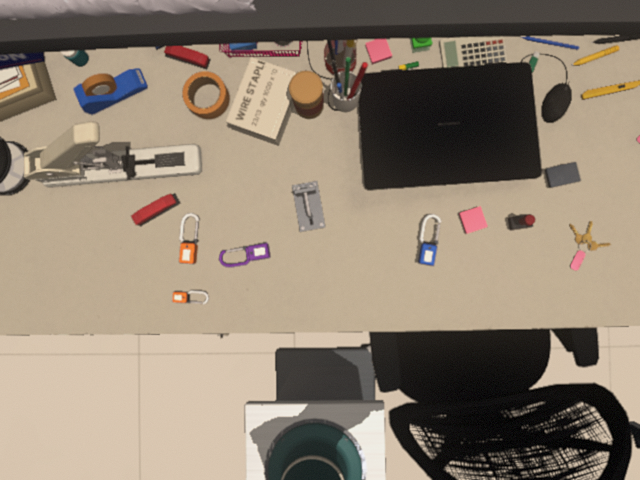

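View pics/v3.png

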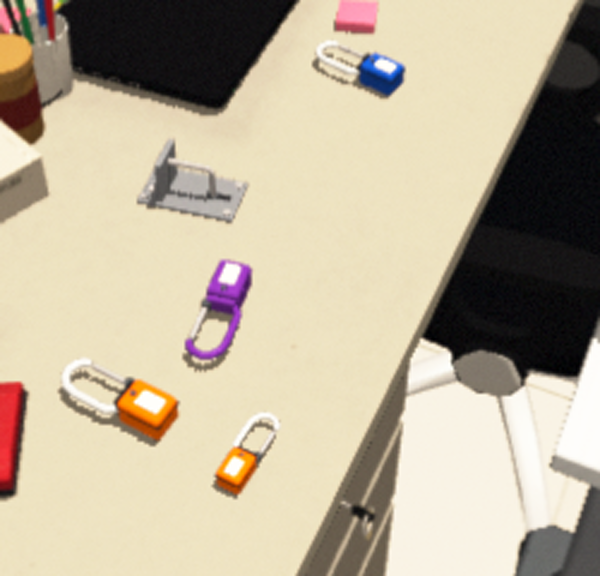

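Top view: the possible targets are the large orange case at (188,252), the small orange one at (180,297), the purple one at (247,255) and the blue one at (427,253). I choose the larger orange at (188,252). Its hook points up the image (+x) and its gate is on the right (-y). The anchor is at (309,206), with its open side towards the robot.

```bash
python3 - <<'E'
from h import *
c=cam('top')
hsv=cv2.cvtColor(c['pixels'],cv2.COLOR_RGB2HSV)
m=cv2.inRange(hsv,(6,120,70),(22,255,255)); 
k,l,s,ce=cv2.connectedComponentsWithStats(m)
for i in range(1,k):
    if 170<ce[i][0]<200 and ce[i][1]>230 and s[i,4]>60:
        pts=np.argwhere(l==i)[:,::-1]; P=onplane(c,pts,30)[:,:2].astype(np.float32); print(ce[i],cv2.minAreaRect(P))
v,u=np.mgrid[200:330,150:340]; uv=np.c_[u.ravel(),v.ravel()]; P=bydepth(c,uv)
def rg(x0,x1,y0,y1,zlo,zhi):
    q=P[(P[:,0]>x0)&(P[:,0]<x1)&(P[:,1]>y0)&(P[:,1]<y1)&(P[:,2]>zlo)&(P[:,2]<zhi)]; return q
for nm,a in [('hook',(518,640,240,320,8,60)),('block',(450,518,240,320,22,60)),('anchor',(480,680,-60,60,2.5,80)),('eye',(480,680,-60,60,35,80))]:
    q=rg(*a); print(nm,len(q),q.mean(0).round(1) if len(q) else '',cv2.minAreaRect(q[:,:2].astype(np.float32)) if len(q)>3 else '')
    if nm=='eye': print(q.round(0)[:60].tolist())
E
python3 - <<'E'
import cv2
a=cv2.imread('pics/top0.png')
cv2.imwrite('pics/v2.png',cv2.resize(a[170:320,150:350],None,fx=4,fy=4,interpolation=2))
E
```

```text
[188.26377953 252.02362205] ((495.25079345703125, 277.0665283203125), (38.94574737548828, 47.33971405029297), 84.70393371582031)
[180.22321429 296.90178571] ((395.16387939453125, 296.2958679199219), (34.358192443847656, 22.469192504882812), 89.24006652832031)
hook 279 [560.2 284.5  19.3] ((568.8583984375, 284.0867614746094), (106.64239501953125, 52.78284454345703), 12.696063995361328)
block 316 [494.3 280.3  28.7] ((494.3725280761719, 280.8795166015625), (35.78647232055664, 45.734825134277344), 88.64519500732422)
anchor 766 [571.2   2.    7.7] ((546.7376098632812, -0.068084716796875), (117.60709381103516, 132.01268005371094), 89.37678527832031)
eye 51 [589.8   2.7  45.3] ((589.8179321289062, 2.705258369445801), (34.664527893066406, 6.797382831573486), 9.59422779083252)
[[606.0, 8.0, 46.0], [607.0, 6.0, 44.0], [606.0, 4.0, 47.0], [604.0, 9.0, 44.0], [604.0, 6.0, 47.0], [604.0, 4.0, 47.0], [605.0, 2.0, 43.0], [601.0, 6.0, 51.0], [602.0, 4.0, 45.0], [602.0, 2.0, 42.0], [600.0, 6.0, 47.0], [600.0, 4.0, 45.0], [599.0, 2.0, 49.0], [597.0, 6.0, 47.0], [597.0, 4.0, 46.0], [597.0, 2.0, 46.0], [595.0, 6.0, 45.0], [595.0, 4.0, 46.0], [595.0, 2.0, 47.0], [593.0, 7.0, 44.0], [593.0, 4.0, 47.0], [593.0, 2.0, 45.0], [593.0, -0.0, 46.0], [591.0, 4.0, 43.0], [591.0, 2.0, 44.0], [591.0, 0.0, 43.0], [588.0, 4.0, 48.0], [589.0, 2.0, 42.0], [588.0, -0.0, 48.0], [586.0, 4.0, 46.0], [586.0, 2.0, 46.0], [586.0, -0.0, 48.0], [584.0, 4.0, 46.0], [584.0, 2.0, 44.0], [584.0, -0.0, 47.0], [581.0, 4.0, 49.0], [582.0, 2.0, 43.0], [582.0, -0.0, 46.0], [580.0, 4.0, 46.0], [580.0, 2.0, 45.0], [579.0, -0.0, 47.0], [580.0, -2.0, 43.0], [577.0, 2.0, 45.0], [577.0, 0.0, 44.0], [578.0, -2.0, 43.0], [575.0, 2.0, 46.0], [575.0, 0.0, 44.0], [575.0, -2.0, 44.0], [574.0, 3.0, 40.0], [573.0, 0.0, 43.0], [573.0, -2.0, 43.0]]
```

View pics/v2.png

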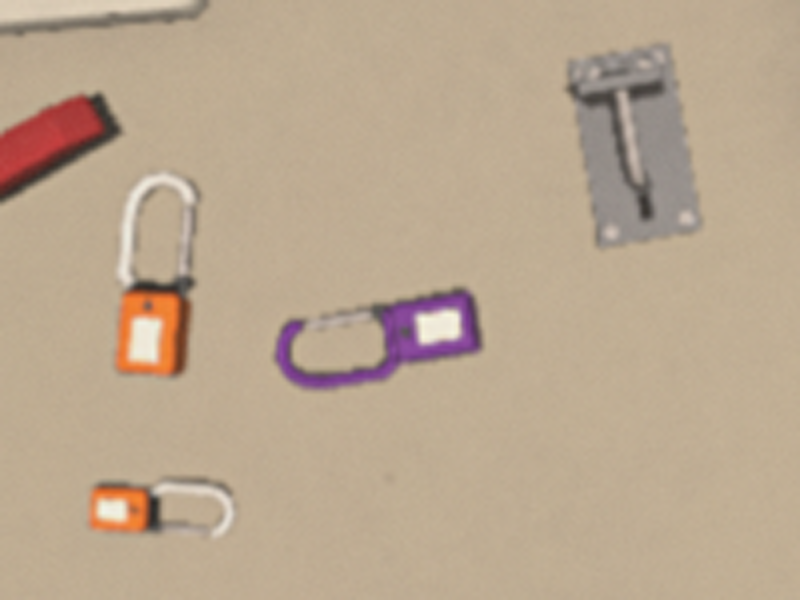

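Call:
{"method": "play_rows", "body": {"plan": [[4.1,0,0,0,0,-3.6],[4.1,0,0,0,0,-3.6],[4.1,0,0,0,0,-3.6],[4.1,0,0,0,0,-3.6],[4.1,0,0,0,0,-3.6],[4.1,0,0,0,0,-3.6],[4.1,0,0,0,0,-3.6],[4.1,0,0,0,0,-3.6],[4.1,0,0,0,0,-3.6],[4.1,0,0,0,0,-3.6],[4.1,0,0,0,0,-3.6],[4.1,0,0,0,0,-3.6]], "fingers": -1, "newtons": 40}}

```text
t: 1.15
ee_pos: [568.1, -345.4, 303.4]
tcp_rot: [-0.0, 0.87, 0.493, -0.0]
wrist_force: [-0.1, -0.2, 0.7]
finger_gap: 85.7
finger_force: 0.0
```

Call:
{"method": "play_rows", "body": {"plan": [[4.1,0,0,0,0,-3.6],[4.1,0,0,0,0,-3.6],[4.1,0,0,0,0,-3.6],[4.1,0,0,0,0,-3.6],[4.1,0,0,0,0,-3.6],[4.1,0,0,0,0,-3.6],[4.1,0,0,0,0,-3.6],[4.1,0,0,0,0,-3.6],[4.1,0,0,0,0,-3.6],[4.1,0,0,0,0,-3.6],[4.1,0,0,0,0,-3.6],[0,0,0,0,0,0]]}}

```text
t: 2.15
ee_pos: [664.9, 95.8, 304.0]
tcp_rot: [-0.003, 0.647, 0.763, 0.002]
wrist_force: [-1.2, 1.5, -0.5]
finger_gap: 85.3
finger_force: 0.0
```

Run:
```python
from h import *
o=get_obs(); print(o['t'],o['ee_pos'],o['joint_positions'])
q=o['tcp_rot'];M=R.from_quat([q[1],q[2],q[3],q[0]]).as_matrix();print(M.round(3))
c=cam('wrist');save(c,'pics/w1.png');print(np.array(c['tool_from_camera']).round(3),c['fx'],c['k1'])
```

```text
2.15 [664.90614429  95.82431646 304.04338875] [ 0.15908724  0.56661361 -0.51188026  1.51742464  0.28614282  1.13313052
 -0.24331292]
[[-0.163  0.987 -0.001]
 [ 0.987  0.163  0.007]
 [ 0.008 -0.    -1.   ]]
[[-0.0000e+00  9.6200e-01  2.7200e-01  7.0168e+01]
 [ 1.0000e+00  1.0000e-03 -0.0000e+00 -4.8100e-01]
 [-0.0000e+00  2.7200e-01 -9.6200e-01 -6.9243e+01]
 [ 0.0000e+00  0.0000e+00  0.0000e+00  1.0000e+00]] 353.63878080358927 -0.016206793146982812
```

View pics/w1.png

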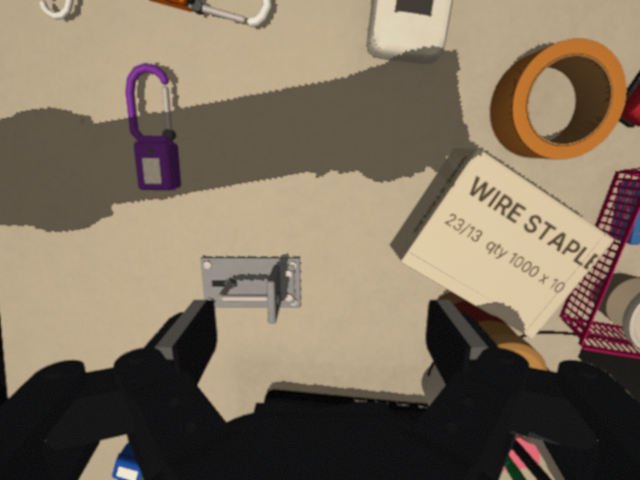

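Wrist view: the anchor plate is at about (250,283), with the eye bar's foot near (222,290) and the upright plate at (275,290). The orange case is just off the top edge at (190,5). Next I measure the anchor from here and plan the way to the case.

```bash
cat > anc.py <<'E'
from h import *
c=cam('wrist')
v,u=np.mgrid[0:480,0:640]; uv=np.c_[u.ravel(),v.ravel()]; P=bydepth(c,uv); z=c['range_z'].ravel()
near=(abs(P[:,0]-595)<75)&(abs(P[:,1]-2)<50)&(z>0)
im=c['pixels'].reshape(-1,3).astype(int)
d=P[near&(P[:,2]<1.5)]; print('desk z',np.median(P[near][P[near][:,2]<2.5][:,2]), P[near][:,2].min())
sat=im.max(1)-im.min(1)
g=near&(sat<22)&(P[:,2]<14)&(P[:,2]>-4)
k,l,s,ce=cv2.connectedComponentsWithStats(g.reshape(480,640).astype(np.uint8))
i=1+s[1:,4].argmax(); pts=np.argwhere(l==i)[:,::-1]; Q=onplane(c,pts,5)[:,:2].astype(np.float32)
r=cv2.minAreaRect(Q); print('plate',len(Q),r)
a=np.deg2rad(float(__import__('sys').argv[1])) if len(__import__('sys').argv)>1 else None
ang=[t for t in (r[2],r[2]-90) if abs(t)<45][0]; print('ang',ang)
t=np.deg2rad(ang); Rm=np.array([[np.cos(t),np.sin(t)],[-np.sin(t),np.cos(t)]])
A=(P[:,:2]-np.array(r[0]))@Rm.T
b=near&(abs(A[:,1])<9)&(P[:,2]>12)&(A[:,0]<14)&(A[:,0]>-50)
for lo,hi in [(12,20),(20,28),(28,36),(36,44),(44,60)]:
    m=b&(P[:,2]>lo)&(P[:,2]<=hi)
    if m.sum(): print(lo,hi,m.sum(),np.percentile(A[m,0],[0,5,25,50,95]).round(1),np.median(A[m,1]).round(1),uv[m].mean(0).round(0))
save(c,'pics/anc_%d.png'%(get_obs()['t']*100),(180,230,320,340),5)
E
python3 anc.py
python3 - <<'E'
import sys; sys.path.insert(0,'.')
from h import *
o=get_obs();q=o['tcp_rot'];M=R.from_quat([q[1],q[2],q[3],q[0]]).as_matrix()
print(M.T@(np.array([450,283,300])-o['ee_pos']))
E
```

```text
desk z -0.6150005968199252 -3.57155917100539
plate 3698 ((600.16259765625, 8.214359283447266), (108.24491882324219, 60.379974365234375), 9.216531753540039)
ang 9.216531753540039
12 20 21 [-25.8 -24.7 -23.5 -22.1 -20.4] 1.2 [229. 280.]
20 28 22 [-26.7 -25.4 -23.8 -22.2 -20.6] 1.2 [227. 283.]
28 36 24 [-26.1 -25.5 -23.9 -22.2 -20.3] 1.0 [225. 286.]
36 44 59 [-26.1 -25.5 -23.1 -14.1  11.2] 1.7 [233. 289.]
44 60 216 [-23.4 -21.1 -13.6  -4.5  12.2] -0.5 [239. 292.]
[ 226.98033066 -184.27745016    3.88934592]
```

Call:
{"method": "play_rows", "body": {"plan": [[2.97,-1.94,0.9,0,0,0],[2.97,-1.94,0.9,0,0,0],[2.97,-1.94,0.9,0,0,0],[2.97,-1.94,0.9,0,0,0],[2.97,-1.94,0.9,0,0,0],[2.97,-1.94,0.9,0,0,0],[2.97,-1.94,0.9,0,0,0],[0,0,0,0,0,7],[0,0,0,0,0,7],[0,0,0,0,0,7],[0,0,0,0,0,7],[0,0,0,0,0,7]]}}

```text
t: 3.25
ee_pos: [503.4, 267.3, 240.7]
tcp_rot: [0.001, 0.853, 0.522, -0.0]
wrist_force: [1.0, -0.1, -0.6]
finger_gap: 85.3
finger_force: 0.0
```

Call:
{"method": "play_rows", "body": {"plan": [[0,0,0,0,0,7],[0,0,0,0,0,7],[0,0,0,0,0,7],[0,0,0,0,0,7],[0,0,0,0,0,7],[0,0,0,0,0,7],[0,0,0,0,0,7],[0,0,0,0,0,7],[0,0,0,0,0,7],[0,0,0,0,0,5],[0,0,0,0,0,0]]}}

```text
t: 4.17
ee_pos: [503.3, 267.5, 240.8]
tcp_rot: [0.001, 0.999, -0.042, 0.0]
wrist_force: [0.0, 0.6, -0.0]
finger_gap: 85.3
finger_force: 0.0
```

```bash
cat > cas.py <<'E'
from h import *
c=cam('wrist'); o=get_obs(); q=o['tcp_rot'];M=R.from_quat([q[1],q[2],q[3],q[0]]).as_matrix()
print(o['t'],o['ee_pos'].round(1),M.round(3).tolist(),o['joint_positions'].round(2))
hsv=cv2.cvtColor(c['pixels'],cv2.COLOR_RGB2HSV)
m=cv2.inRange(hsv,(6,110,50),(22,255,255)).ravel()>0
v,u=np.mgrid[0:480,0:640]; uv=np.c_[u.ravel(),v.ravel()]; P=bydepth(c,uv); ok=c['range_z'].ravel()>0
near=(abs(P[:,0]-497)<40)&(abs(P[:,1]-279)<40)&ok
t=near&m&(P[:,2]>26)&(P[:,2]<34)
Q=onplane(c,uv[t],30)[:,:2].astype(np.float32); r=cv2.minAreaRect(Q); print('block top',t.sum(),r, np.median(P[t,2]))
ang=[x for x in (r[2],r[2]-90,r[2]-180) if abs(x)<45][0]; a=np.deg2rad(ang)
ctr=np.array(r[0]); Rm=np.array([[np.cos(a),np.sin(a)],[-np.sin(a),np.cos(a)]])
A=(P[:,:2]-ctr)@Rm.T
h=ok&(A[:,0]>26)&(A[:,0]<110)&(abs(A[:,1])<35)&(P[:,2]>12)&(P[:,2]<26)
print('hook',h.sum(),A[h].min(0).round(1),A[h].max(0).round(1),np.percentile(A[h],[1,99],axis=0).round(1).tolist(),'ang',ang)
s=h&(A[:,0]>30)&(A[:,0]<70)&(A[:,1]>5); print('spine fit (x,y) slope deg',np.rad2deg(np.polyfit(A[s,0],A[s,1],1)[0]),A[s,1].mean())
save(c,'pics/c_%d.png'%(o['t']*100))
tgt=np.r_[ctr,0]; print('tool dxyz to ctr',(M.T@(tgt-o['ee_pos'])).round(1),'tool yaw',np.rad2deg(np.arctan2(M[1,0],M[0,0])))
E
python3 cas.py
```

```text
4.2167 [503.2 267.8 240.8] [[0.997, -0.08, 0.0], [-0.08, -0.997, -0.001], [0.0, 0.001, -1.0]] [-0.42  0.42 -0.16  1.85  0.08  0.88 -2.27]
block top 1540 ((496.8719177246094, 283.28857421875), (33.38278579711914, 45.0035400390625), 85.11280059814453) 28.88735696002152
hook 1776 [ 26.  -18.4] [92.7 24. ] [[26.2, -17.4], [91.1, 23.1]] ang -4.887199401855469
spine fit (x,y) slope deg -1.4161024856663584 19.191440104958243
tool dxyz to ctr [ -7.6 -15.2 240.8] tool yaw -4.561649426602557
```

Call:
{"method": "play_rows", "body": {"plan": [[-0.4,-0.8,1.4,0,0,0.3],[-0.36,-0.72,1.4,0,0,0],[0,0,2.8,0,0,0],[0,0,2.8,0,0,0],[0,0,2.8,0,0,0],[0,0,2.6,0,0,0],[0,0,1.8,0,0,0],[0,0,0.9,0,0,0],[0,0,0.4,0,0,0],[0,0,0,0,0,0]]}}

```text
t: 5.05
ee_pos: [496.2, 284.6, 71.4]
tcp_rot: [0.0, 0.999, -0.042, -0.0]
wrist_force: [0.0, 0.3, 0.4]
finger_gap: 85.4
finger_force: 0.0
```

Call:
{"method": "play_rows", "body": {"plan": [[0,0,0,0,0,0],[0,0,0,0,0,0],[0,0,0,0,0,0],[0,0,0,0,0,0],[0,0,0,0,0,0],[0,0,0,0,0,0],[0,0,0,0,0,0],[0,0,0,0,0,0]], "fingers": 1, "newtons": 40}}

```text
t: 5.72
ee_pos: [496.5, 285.2, 72.9]
tcp_rot: [-0.0, 0.999, -0.042, 0.001]
wrist_force: [-0.3, -1.5, 6.7]
finger_gap: 33.8
finger_force: 41.4
```

Call:
{"method": "play_rows", "body": {"plan": [[0,0,-0.8,0,0,0],[0,0,-2,0,0,0],[0,0,-2.8,0,0,0],[0,0,-2.4,0,0,0],[0.4,2.5,0,0,0,0],[0.5,3.3,0,0,0,0],[0.5,3.3,0,0,0,0],[0.5,3.3,0,0,0,0],[0.5,3.3,0,0,0,0],[0.5,3.3,0,0,0,0],[0.5,3.3,0,0,0,0],[0.4,2.4,0,0,0,0]]}}

```text
t: 6.72
ee_pos: [512.8, 32.5, 152.2]
tcp_rot: [0.001, 0.999, -0.043, -0.0]
wrist_force: [1.0, -0.7, -1.7]
finger_gap: 33.4
finger_force: 40.4
```

Call:
{"method": "play_rows", "body": {"plan": [[0,1.2,0,0,0,-4],[0,0,0,0,0,-6],[0,0,0,0,0,-4],[0,0,0,0,0,0],[0,0,0,0,0,0]]}}

```text
t: 7.13
ee_pos: [512.0, 23.8, 152.1]
tcp_rot: [-0.0, 0.997, 0.079, 0.0]
wrist_force: [0.8, -0.3, -1.6]
finger_gap: 33.6
finger_force: 40.4
```

```bash
cat > look.py <<'E'
from h import *
import sys
c=cam('wrist'); o=get_obs(); q=o['tcp_rot'];M=R.from_quat([q[1],q[2],q[3],q[0]]).as_matrix()
print(o['t'],o['ee_pos'].round(1),'yaw',np.rad2deg(np.arctan2(M[1,0],M[0,0])).round(2),M[2].round(3),o['joint_positions'].round(2),o['wrist_force'].round(1))
v,u=np.mgrid[0:480,0:640]; uv=np.c_[u.ravel(),v.ravel()]; P=bydepth(c,uv); ok=c['range_z'].ravel()>0
T=(P-o['ee_pos'])@M   # tool coords
h=ok&(T[:,0]>26)&(T[:,0]<105)&(abs(T[:,1])<32)&(T[:,2]>44)&(T[:,2]<66)
if h.sum():
    print('hook tool',h.sum(),np.percentile(T[h],[0.5,50,99.5],axis=0).round(1).tolist())
    s=h&(T[:,0]>35)&(T[:,0]<65)
    for nm,k in (('spine',s&(T[:,1]<-10)),('gate',s&(T[:,1]>5))):
        if k.sum()>10: p=np.polyfit(T[k,0],T[k,1],1); print(nm,k.sum(),'deg',np.rad2deg(np.arctan(p[0])).round(2),'y@50',np.polyval(p,50).round(1),'range',np.percentile(T[k,1],[1,99]).round(1))
save(c,'pics/l_%d.png'%(o['t']*100))
# anchor
near=(abs(P[:,0]-600)<75)&(abs(P[:,1]-8)<50)&ok
im=c['pixels'].reshape(-1,3).astype(int); sat=im.max(1)-im.min(1)
g=near&(sat<22)&(P[:,2]<14)&(P[:,2]>-4)
k,l,s,ce=cv2.connectedComponentsWithStats(g.reshape(480,640).astype(np.uint8))
i=1+s[1:,4].argmax(); pts=np.argwhere(l==i)[:,::-1]; Q=onplane(c,pts,5)[:,:2].astype(np.float32)
print('plate',len(Q),cv2.minAreaRect(Q))
t=np.deg2rad(9.2); Rm=np.array([[np.cos(t),np.sin(t)],[-np.sin(t),np.cos(t)]])
A=(P[:,:2]-[600.2,8.2])@Rm.T
b=near&(abs(A[:,1])<12)&(P[:,2]>8)&(A[:,0]<14)&(A[:,0]>-50)
for lo,hi in [(8,20),(20,28),(28,36),(36,44),(44,60)]:
    m=b&(P[:,2]>lo)&(P[:,2]<=hi)
    if m.sum(): print(lo,hi,m.sum(),np.percentile(A[m,0],[0,5,25,50,95]).round(1),np.percentile(A[m,1],[2,50,98]).round(1),uv[m].mean(0).round(0))
E
python3 look.py; ls pics
```

```text
7.1833 [512.   23.9 152. ] yaw 9.08 [ 0. -0. -1.] [ 0.05  0.47 -0.19  2.04  0.15  0.65 -1.65] [ 0.5  0.3 -1.5]
hook tool 10316 [[26.2, -24.7, 48.4], [61.0, -5.5, 54.5], [91.7, 16.1, 62.3]]
spine 1858 deg 0.34 y@50 -20.8 range [-25.  -17.3]
gate 1415 deg 0.2 y@50 12.3 range [ 9.5 15.4]
plate 11186 ((599.3699951171875, 6.9974517822265625), (108.23597717285156, 58.81214141845703), 9.198351860046387)
8 20 35 [-26.7 -26.4 -24.9 -23.1 -20.8] [-1.   1.8  2.2] [372. 157.]
20 28 28 [-27.4 -26.9 -25.3 -23.6 -21.2] [0.2 1.8 2.3] [375. 158.]
28 36 25 [-26.9 -26.4 -25.4 -24.4 -21.5] [0.4 1.9 2.3] [377. 159.]
36 44 178 [-27.5 -26.9 -25.4 -23.3   6.8] [-4.9  1.4  2.3] [384. 143.]
44 60 1183 [-25.3 -21.5 -13.6  -4.1  12.3] [-4.4 -0.9  2. ] [389. 117.]
anc_225.png
c_421.png
l_718.png
side0.png
top0.png
v1.png
v2.png
v3.png
w1.png
```

Call:
{"method": "play_rows", "body": {"plan": [[0,0,1.0,0,0,0],[0,0,1.6,0,0,0],[0,0,1.6,0,0,0],[0,0,1.6,0,0,0],[0,0,1.2,0,0,0],[0,0,0.65,0,0,0],[0,0,0,0,0,0],[0,0,0,0,0,0]]}}

```text
t: 7.85
ee_pos: [512.2, 24.0, 75.1]
tcp_rot: [0.0, 0.997, 0.08, -0.0]
wrist_force: [-0.3, 0.5, -1.2]
finger_gap: 33.0
finger_force: 40.5
```

```bash
python3 look.py
```

```text
7.9 [512.3  24.   75.5] yaw 9.19 [ 0.  0. -1.] [ 0.01  0.61 -0.16  2.05  0.19  0.49 -1.69] [-0.1  0.7 -1.2]
hook tool 10564 [[26.2, -24.9, 47.2], [60.9, -4.4, 54.9], [91.6, 29.0, 63.5]]
spine 1847 deg 0.38 y@50 -21.0 range [-25.1 -17.5]
gate 1724 deg 17.65 y@50 14.3 range [ 9.3 29.7]
plate 26690 ((588.759033203125, 5.630084991455078), (87.11697387695312, 58.88646697998047), 9.095349311828613)
8 20 145 [-27.6 -26.9 -25.2 -23.4 -21. ] [-1.1  1.7  2.4] [404. 166.]
20 28 118 [-27.5 -26.8 -25.1 -23.5 -21. ] [-0.9  1.7  2.3] [410. 167.]
28 36 141 [-27.6 -26.7 -25.2 -23.8 -21.3] [-0.1  1.8  2.4] [416. 169.]
36 44 626 [-27.8 -26.8 -25.2 -22.5  10.5] [-4.1  1.6  2.3] [430. 138.]
44 60 3905 [-24.8 -21.2 -12.9  -3.4  12.4] [-4.3 -0.6  2.1] [444.  93.]
```

Call:
{"method": "play_rows", "body": {"plan": [[0,0.4,0,0,0,0],[0,0.4,0,0,0,0],[0,0.15,0,0,0,0],[0,0.15,0,0,0,0],[0,0.15,0,0,0,0],[0,0.15,0,0,0,0],[0,0.15,0,0,0,0],[0,0.15,0,0,0,0],[0,0,0,0,0,0]]}}

```text
t: 8.65
ee_pos: [514.9, 6.9, 75.4]
tcp_rot: [-0.0, 0.997, 0.08, 0.0]
wrist_force: [0.0, 2.0, -0.3]
finger_gap: 33.3
finger_force: 40.5
```

Call:
{"method": "play_rows", "body": {"plan": [[0,0.15,0,0,0,0],[0,0.15,0,0,0,0],[0,0,0,0,0,0]]}}

```text
t: 8.9
ee_pos: [515.5, 3.9, 75.4]
tcp_rot: [0.0, 0.997, 0.08, 0.0]
wrist_force: [0.3, 1.7, -1.0]
finger_gap: 33.2
finger_force: 40.5
```

```bash
python3 look.py; ls -t pics|head -1
```

```text
8.95 [515.5   4.   75.4] yaw 9.18 [ 0. -0. -1.] [ 0.06  0.61 -0.16  2.05  0.19  0.49 -1.65] [-0.4  2.  -1.6]
hook tool 9726 [[26.2, -24.7, 48.3], [58.0, -7.7, 54.5], [91.8, 16.2, 62.6]]
spine 1859 deg 0.3 y@50 -20.8 range [-24.8 -17.3]
gate 1097 deg -8.62 y@50 7.8 range [ 5.1 13. ]
plate 12539 ((591.2291259765625, -8.652782440185547), (87.4387435913086, 30.771825790405273), 9.333184242248535)
8 20 1074 [-50.  -46.9 -36.  -23.4   5.3] [-3.2  3.9 10.3] [340. 163.]
20 28 1894 [-50.  -46.7 -32.7 -17.4   5.5] [-2.3  4.1 11.6] [339. 143.]
28 36 28 [-26.4 -25.7 -24.7 -23.7 -22.3] [1.3 2.  2.2] [349. 170.]
36 44 425 [-27.8 -27.  -25.6 -24.1   8. ] [-4.8  0.6  2.1] [360. 148.]
44 60 3894 [-25.6 -21.2 -12.8  -3.3  12.4] [-4.5 -1.1  1.9] [367.  93.]
l_894.png
```

Call:
{"method": "play_rows", "body": {"plan": [[0,0.15,0,0,0,0],[0,0.15,0,0,0,0],[0,0.15,0,0,0,0],[0,0.15,0,0,0,0],[0,0.15,0,0,0,0],[0,0.05,0,0,0,0],[0,0,0,0,0,0],[0,0,0,0,0,0]]}}

```text
t: 9.62
ee_pos: [516.4, -3.9, 75.3]
tcp_rot: [0.0, 0.997, 0.08, -0.0]
wrist_force: [-0.9, 2.3, -1.7]
finger_gap: 33.9
finger_force: 40.4
```

```bash
python3 look.py|head -4; python3 -c "
import glob,os,cv2
f=max(glob.glob('pics/l_*.png'),key=os.path.getmtime);cv2.imwrite('pics/v6.png',cv2.resize(cv2.imread(f)[60:360,140:540],None,fx=2,fy=2))"
```

```text
9.6667 [516.3  -3.9  75.3] yaw 9.18 [-0.001  0.    -1.   ] [ 0.07  0.61 -0.16  2.05  0.19  0.5  -1.64] [-0.8  1.8 -2.2]
hook tool 9512 [[26.2, -24.8, 48.4], [56.2, -8.9, 54.5], [91.8, 16.1, 62.5]]
spine 1845 deg 0.3 y@50 -20.9 range [-25.  -17.4]
gate 430 deg -17.27 y@50 4.6 range [ 5.  12.1]
```

View pics/v6.png

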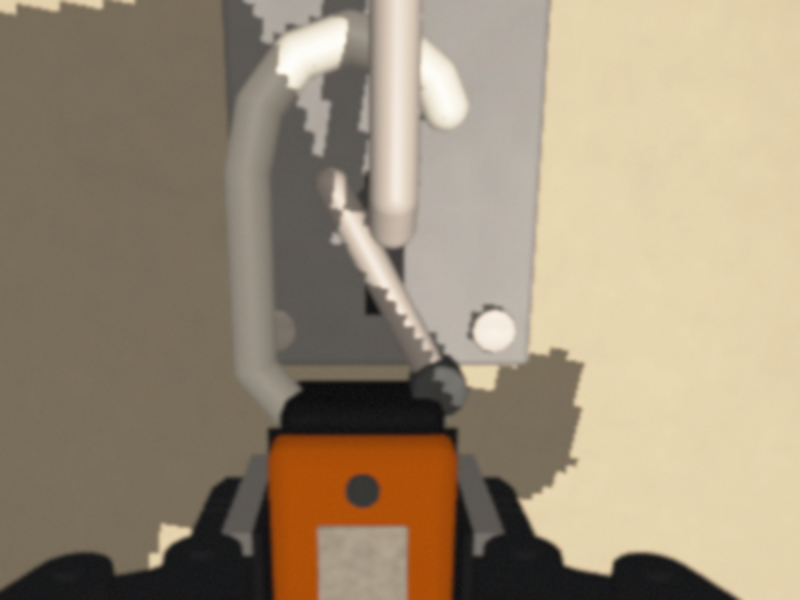

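The crop shows the gate swung inward (free end at (330,180)) by the bar at (393,230). The bar clears the inside of the nose tip at (447,110). Now I draw back, drifting slightly toward the seat's y.

Call:
{"method": "play_rows", "body": {"plan": [[-0.2,0.02,0,0,0,0],[-0.2,0.03,0,0,0,0],[-0.2,0.05,0,0,0,0],[-0.2,0.05,0,0,0,0],[-0.2,0.05,0,0,0,0],[-0.2,0.05,0,0,0,0],[-0.2,0.05,0,0,0,0],[-0.2,0.05,0,0,0,0],[0,0,0,0,0,0]]}}

```text
t: 10.42
ee_pos: [501.0, -10.6, 75.3]
tcp_rot: [0.0, 0.997, 0.08, -0.0]
wrist_force: [-0.4, -1.0, -1.7]
finger_gap: 34.1
finger_force: 40.4
```

Call:
{"method": "play_rows", "body": {"plan": [[-0.1,0.04,0,0,0,0],[-0.1,0.04,0,0,0,0],[0,0,0,0,0,0]]}}

```text
t: 10.67
ee_pos: [499.4, -11.2, 75.4]
tcp_rot: [0.0, 0.997, 0.08, -0.0]
wrist_force: [-0.1, -0.4, -2.0]
finger_gap: 33.3
finger_force: 40.4
```

```bash
python3 look.py|head -4; python3 -c "
import glob,os,cv2
f=max(glob.glob('pics/l_*.png'),key=os.path.getmtime);cv2.imwrite('pics/v7.png',cv2.resize(cv2.imread(f)[60:360,140:540],None,fx=2,fy=2))"
```

```text
10.7167 [499.5 -11.1  75.4] yaw 9.17 [ 0.  0. -1.] [ 0.09  0.6  -0.16  2.09  0.2   0.47 -1.63] [-0.2  0.2 -1.2]
hook tool 9651 [[26.2, -24.8, 48.4], [58.4, -7.9, 54.5], [90.4, 16.1, 62.7]]
spine 1853 deg 0.35 y@50 -20.9 range [-25.  -17.3]
gate 1411 deg 0.17 y@50 12.2 range [ 9.5 15.3]
```

View pics/v7.png

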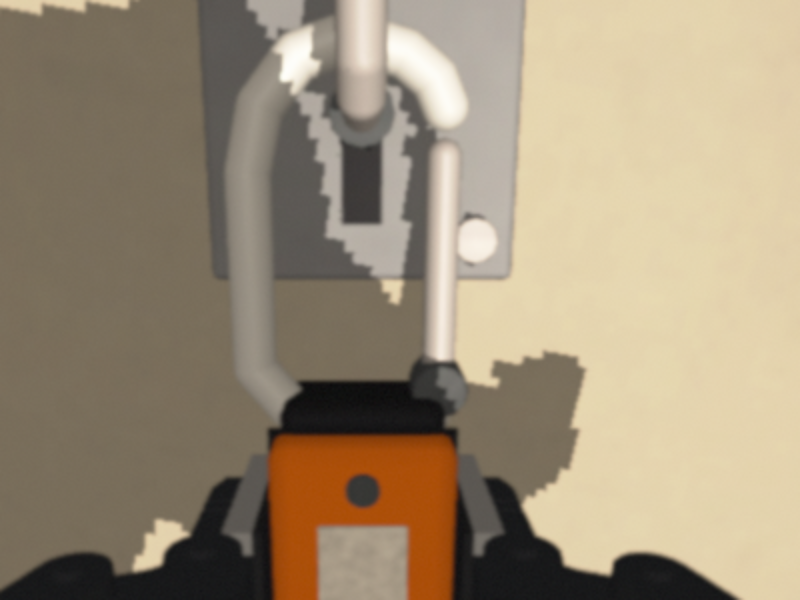

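Gate shut at (440,250), bar inside the nose at (360,110). Now the gentle tug in small steps.

Call:
{"method": "play_rows", "body": {"plan": [[-0.08,0,0,0,0,0],[-0.08,0,0,0,0,0],[-0.08,0,0,0,0,0],[0,0,0,0,0,0]]}}

```text
t: 11.05
ee_pos: [496.9, -11.3, 75.3]
tcp_rot: [0.0, 0.997, 0.08, -0.0]
wrist_force: [0.4, 0.4, -1.8]
finger_gap: 33.4
finger_force: 40.4
```

Call:
{"method": "play_rows", "body": {"plan": [[-0.05,0,0,0,0,0],[0,0,0,0,0,0]]}}

```text
t: 11.22
ee_pos: [496.6, -11.4, 75.4]
tcp_rot: [0.0, 0.997, 0.08, -0.0]
wrist_force: [0.3, -0.3, -1.8]
finger_gap: 33.5
finger_force: 40.4
```

Call:
{"method": "play_rows", "body": {"plan": [[-0.05,0,0,0,0,0],[0,0,0,0,0,0]]}}

```text
t: 11.38
ee_pos: [496.4, -11.4, 75.4]
tcp_rot: [-0.0, 0.997, 0.08, 0.0]
wrist_force: [1.0, 0.3, -2.0]
finger_gap: 33.7
finger_force: 40.4
```

Call:
{"method": "play_rows", "body": {"plan": [[-0.05,0,0,0,0,0],[0,0,0,0,0,0]]}}

```text
t: 11.55
ee_pos: [496.2, -11.5, 75.5]
tcp_rot: [-0.0, 0.997, 0.08, 0.001]
wrist_force: [1.9, 0.1, -2.8]
finger_gap: 33.3
finger_force: 40.3
```

Call:
{"method": "play_rows", "body": {"plan": [[-0.05,0,0,0,0,0],[0,0,0,0,0,0]]}}

```text
t: 11.72
ee_pos: [496.0, -11.5, 75.6]
tcp_rot: [-0.0, 0.997, 0.08, 0.001]
wrist_force: [4.0, 0.3, -2.5]
finger_gap: 33.3
finger_force: 40.2
```

Contact is building at about 2 N per 0.5 mm. One more small step, then hold.

Call:
{"method": "play_rows", "body": {"plan": [[-0.03,0,0,0,0,0],[0,0,0,0,0,0],[0,0,0,0,0,0],[0,0,0,0,0,0],[0,0,0,0,0,0]]}}

```text
t: 12.13
ee_pos: [495.9, -11.5, 75.6]
tcp_rot: [-0.0, 0.997, 0.08, 0.001]
wrist_force: [5.1, 0.9, -5.5]
finger_gap: 33.7
finger_force: 40.2
```

Call:
{"method": "play_rows", "body": {"plan": [[0,0,0,0,0,0],[0,0,0,0,0,0],[0.1,0,0,0,0,0],[0.15,0,0,0,0,0],[0,0,0.1,0,0,0],[0,0,0.1,0,0,0],[0,0,0,0,0,0]]}}

```text
t: 12.72
ee_pos: [496.6, -11.4, 73.0]
tcp_rot: [0.0, 0.997, 0.08, -0.001]
wrist_force: [0.4, -0.6, -2.5]
finger_gap: 33.8
finger_force: 40.5
```

```bash
python3 look.py|head -4
```

```text
12.7667 [496.7 -11.4  73. ] yaw 9.18 [-0.002 -0.    -1.   ] [ 0.08  0.6  -0.16  2.09  0.2   0.47 -1.63] [ 0.   0.4 -2.3]
hook tool 9850 [[26.2, -24.8, 48.3], [58.5, -7.4, 54.6], [90.6, 20.7, 65.8]]
spine 1866 deg 0.31 y@50 -20.9 range [-25.  -17.4]
gate 1508 deg 2.98 y@50 12.7 range [ 9.5 23. ]
```

Call:
{"method": "play_rows", "body": {"plan": [[0,0,0.05,0,0,0],[0,0,0.05,0,0,0],[0,0,0,0,0,0]]}}

```text
t: 13.02
ee_pos: [496.8, -11.4, 72.9]
tcp_rot: [0.0, 0.997, 0.08, -0.001]
wrist_force: [-3.3, -0.3, 7.3]
finger_gap: 33.7
finger_force: 41.6
```

Call:
{"method": "play_rows", "body": {"plan": [[0,0,0,0,0,0],[0,0,0,0,0,0],[0,0,0,0,0,0],[0,0,0,0,0,0],[0,0,0,0,0,0],[0,0,0,0,0,0],[0,0,0,0,0,0]], "fingers": -1}}

```text
t: 13.6
ee_pos: [497.3, -11.3, 72.3]
tcp_rot: [0.0, 0.997, 0.08, -0.0]
wrist_force: [-0.4, 0.3, -0.6]
finger_gap: 85.4
finger_force: 0.0
```

Call:
{"method": "play_rows", "body": {"plan": [[0,0,-0.5,0,0,0],[0,0,-1.5,0,0,0],[0,0,-2.5,0,0,0],[0,0,-2.5,0,0,0],[0,0,-2.5,0,0,0],[0,0,-1.5,0,0,0],[0,0,-0.5,0,0,0],[0,0,0,0,0,0]]}}

```text
t: 14.27
ee_pos: [498.0, -11.4, 188.8]
tcp_rot: [0.0, 0.997, 0.08, 0.002]
wrist_force: [-0.5, 1.1, 0.4]
finger_gap: 85.3
finger_force: 0.0
```

Run:
```python
from h import *
o=get_obs(); print(o['t'],o['ee_pos'],o['wrist_force'],o['finger_gap'])
c=cam('wrist'); save(c,'pics/end.png')
hsv=cv2.cvtColor(c['pixels'],cv2.COLOR_RGB2HSV)
m=cv2.inRange(hsv,(6,110,50),(22,255,255)).ravel()>0
v,u=np.mgrid[0:480,0:640]; uv=np.c_[u.ravel(),v.ravel()]; P=bydepth(c,uv)
t=m&(abs(P[:,0]-497)<45)&(abs(P[:,1]+11)<45)&(P[:,2]>20)&(P[:,2]<42)
print(np.median(P[t,2]),np.percentile(P[t,2],[5,95]),cv2.minAreaRect(onplane(c,uv[t],30)[:,:2].astype(np.float32)))
```

```text
14.2667 [497.98974135 -11.37968106 188.78534552] [-0.45996721  1.13959367  0.36844978] 85.3109143442462
28.854444145447843 [25.47941659 30.13738746] ((497.8188171386719, -9.498079299926758), (44.91798400878906, 33.387271881103516), 9.125487327575684)
```

View pics/end.png

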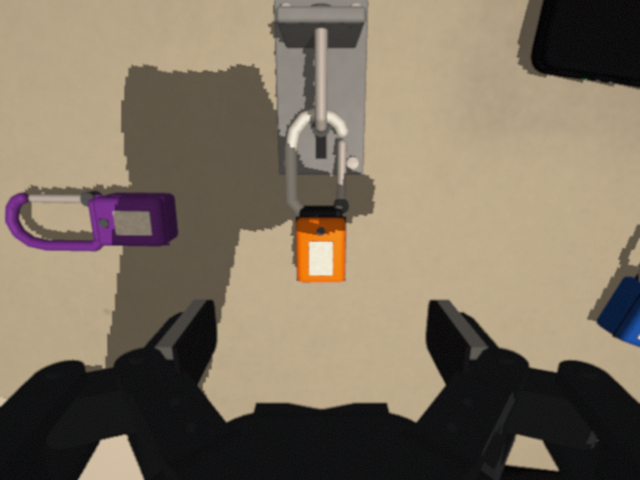

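The case at (320,248) lies flat and let go. The bar is inside the hook at (320,125), and the gate at (341,170) is shut.

```bash
python3 -c "
from rig import *
print(job_done())"
```

```text
the job is handed in; nothing more can be done
None
```

The orange case is clipped onto the anchor's eye with its gate shut, held through a tug of about 5 N, and was left lying flat and released; the job is handed in (at about 14 s of the 42), but no verdict came back.

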